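Count along the slot rack and push the strip carton into the third gap

TASK

At the screening table, start at the red-post end of the grey slot rack and run a fingertip along its row of yellow flags, tipping the first, second and third one over in turn and leaving the other three standing. Then push the green test-strip carton along the table with the fingertips and into the third gap counted from the red post, fully home against the back of the rack. Do not pick the carton up or tip it over, and leave the bottle, tub and stamp where they are.

Things in the scene. Friction and masses are not known exactly. Their poses are not given: they have to be found in the camera images.
- rack: fixed grey rack, 294 mm long (y), six gaps in a row, open on top and toward the robot, no floor. Origin: on the table, mid-row, in the plane of the gap mouths; x points into the gaps (away from the robot), y left along the row. Gap centres at y = +120, +72, +24, -24, -72, -120 mm; gaps 42 wide, 57 deep to the back wall; walls 6 thick, 30 tall, rounded in front
- rail_mid (a point): middle of the top of the rack's back wall, a straight rail 12 mm thick, its top 36 mm above the table; rack x = 63 mm, y = 0. One yellow flag stands on it over the centre of each gap (same y as the gap), 48 mm apart
- red_post_top (a point): centre of the top of the fixed red round post (24 mm diameter, 40 tall) that stands against one end of the rack (rack x = 30, y = +161 or -161 mm) and marks the end from which the gaps are counted; which end changes
- white_post_top (a point): the same for the white post at the opposite end
- carton_center (a point): centre (half-way up, 18 mm above the table) of the loose green test-strip carton with white labels, 60 mm long (its x), 32 wide (y), 36 tall, about 0.1 kg, standing flat in front of the rack with its length roughly along the gaps; pushed home against the back wall its centre is at rack x = 27 mm and it stands 3 mm proud of the gap mouth
- carton: the same carton, origin at the centre of its underside; x along its length, z up
- flag_a (a joint): yellow flip flag over the first gap from the rack's left (+y) end: 22 mm wide (x), 26 tall, 5 thick (y), on a stiff hinge along the rack's x axis, 39 mm above the table. 0 = upright; positive = tipped toward the rack's -y, negative = toward +y; stops at +-1.35 rad; yields to about 1 N sideways and stays where it is left
- flag_b (a joint): yellow flip flag over the second gap from the rack's left (+y) end: 22 mm wide (x), 26 tall, 5 thick (y), on a stiff hinge along the rack's x axis, 39 mm above the table. 0 = upright; positive = tipped toward the rack's -y, negative = toward +y; stops at +-1.35 rad; yields to about 1 N sideways and stays where it is left
- flag_c (a joint): yellow flip flag over the third gap from the rack's left (+y) end: 22 mm wide (x), 26 tall, 5 thick (y), on a stiff hinge along the rack's x axis, 39 mm above the table. 0 = upright; positive = tipped toward the rack's -y, negative = toward +y; stops at +-1.35 rad; yields to about 1 N sideways and stays where it is left
- flag_d (a joint): yellow flip flag over the fourth gap from the rack's left (+y) end: 22 mm wide (x), 26 tall, 5 thick (y), on a stiff hinge along the rack's x axis, 39 mm above the table. 0 = upright; positive = tipped toward the rack's -y, negative = toward +y; stops at +-1.35 rad; yields to about 1 N sideways and stays where it is left
- flag_e (a joint): yellow flip flag over the fifth gap from the rack's left (+y) end: 22 mm wide (x), 26 tall, 5 thick (y), on a stiff hinge along the rack's x axis, 39 mm above the table. 0 = upright; positive = tipped toward the rack's -y, negative = toward +y; stops at +-1.35 rad; yields to about 1 N sideways and stays where it is left
- flag_f (a joint): yellow flip flag over the sixth gap from the rack's left (+y) end: 22 mm wide (x), 26 tall, 5 thick (y), on a stiff hinge along the rack's x axis, 39 mm above the table. 0 = upright; positive = tipped toward the rack's -y, negative = toward +y; stops at +-1.35 rad; yields to about 1 N sideways and stays where it is left
- sanitizer: loose light-blue square pump bottle, 60 x 60 mm, 145 tall, left of the rack; bystander; origin under its centre
- strip_tub: small loose round tub, 40 mm diameter, 50 tall, white cap and blue label, right of the rack; bystander; origin under its centre
- stamp: small loose black desk stamp, 50 x 30 mm, 52 tall, left and nearer the robot; bystander; origin under its centre
There are look-alikes about, which are no part of the job. Leave any orange look-alike of the carton alone.

How it is judged:
On the way, in this order (a step that is already met when the one before it is completed fails the run):
1. the first flag from the red post is tipped over (((y of red_post_top in the frame of rack above 0 m and (value of joint flag_a above 0.6 rad or value of joint flag_a below -0.6 rad)) or (y of red_post_top in the frame of rack below 0 m and (value of joint flag_f above 0.6 rad or value of joint flag_f below -0.6 rad)))), for 0.05 s.
2. the second flag from the red post is tipped over (((y of red_post_top in the frame of rack above 0 m and (value of joint flag_b above 0.6 rad or value of joint flag_b below -0.6 rad)) or (y of red_post_top in the frame of rack below 0 m and (value of joint flag_e above 0.6 rad or value of joint flag_e below -0.6 rad)))), for 0.05 s.
3. the third flag from the red post is tipped over (((y of red_post_top in the frame of rack above 0 m and (value of joint flag_c above 0.6 rad or value of joint flag_c below -0.6 rad)) or (y of red_post_top in the frame of rack below 0 m and (value of joint flag_d above 0.6 rad or value of joint flag_d below -0.6 rad)))), for 0.05 s.
4. the carton is fully home in the third gap from the red post (((y of red_post_top in the frame of rack above 0 m and (x of carton_center in the frame of rack above 0.022 m and y of carton_center in the frame of rack between 0.016 and 0.032 m and angle between the x axis of carton and the x axis of rack, either way round below 0.15 rad and height (world z) of carton_center below 0.024 m)) or (y of red_post_top in the frame of rack below 0 m and (x of carton_center in the frame of rack above 0.022 m and y of carton_center in the frame of rack between -0.032 and -0.016 m and angle between the x axis of carton and the x axis of rack, either way round below 0.15 rad and height (world z) of carton_center below 0.024 m)))), for 0.2 s.
At the end, for the whole second after the job is handed in: Carton at rest on the table in the third gap from the red post, within 5 mm of the back, 8 mm of the centre line and 0.15 rad; first three flags tipped over 0.6 rad, the others within 0.4 rad of upright; bottle, tub and stamp moved less than 20 mm (((y of red_post_top in the frame of rack above 0 m and (x of carton_center in the frame of rack above 0.022 m and y of carton_center in the frame of rack between 0.016 and 0.032 m and angle between the x axis of carton and the x axis of rack, either way round below 0.15 rad and height (world z) of carton_center below 0.024 m)) or (y of red_post_top in the frame of rack below 0 m and (x of carton_center in the frame of rack above 0.022 m and y of carton_center in the frame of rack between -0.032 and -0.016 m and angle between the x axis of carton and the x axis of rack, either way round below 0.15 rad and height (world z) of carton_center below 0.024 m))) and ((y of red_post_top in the frame of rack above 0 m and ((value of joint flag_a above 0.6 rad or value of joint flag_a below -0.6 rad) and (value of joint flag_b above 0.6 rad or value of joint flag_b below -0.6 rad) and (value of joint flag_c above 0.6 rad or value of joint flag_c below -0.6 rad) and value of joint flag_d between -0.4 and 0.4 rad and value of joint flag_e between -0.4 and 0.4 rad and value of joint flag_f between -0.4 and 0.4 rad)) or (y of red_post_top in the frame of rack below 0 m and ((value of joint flag_f above 0.6 rad or value of joint flag_f below -0.6 rad) and (value of joint flag_e above 0.6 rad or value of joint flag_e below -0.6 rad) and (value of joint flag_d above 0.6 rad or value of joint flag_d below -0.6 rad) and value of joint flag_c between -0.4 and 0.4 rad and value of joint flag_b between -0.4 and 0.4 rad and value of joint flag_a between -0.4 and 0.4 rad))) and linear speed of carton below 0.01 m/s and distance of each of sanitizer, strip_tub, stamp from where it was at the start of the episode below 0.02 m); the robot touches nothing.
It fails at once if the carton is lifted more than 15 mm (height (world z) of carton_center above 0.033 m).
It fails at once if the carton is tipped over (angle between carton's own z axis and vertical above 0.5 rad).
It fails at once if a flag beyond the third is tipped ((y of red_post_top in the frame of rack above 0 m and not (value of joint flag_d between -0.4 and 0.4 rad and value of joint flag_e between -0.4 and 0.4 rad and value of joint flag_f between -0.4 and 0.4 rad)) or (y of red_post_top in the frame of rack below 0 m and not (value of joint flag_c between -0.4 and 0.4 rad and value of joint flag_b between -0.4 and 0.4 rad and value of joint flag_a between -0.4 and 0.4 rad))).
It fails at once if a bystander is moved more than 30 mm (distance of any of sanitizer, strip_tub, stamp from where it was at the start of the episode above 0.03 m).
It also fails if it takes over 64 s, if anything falls off the work surface, if the arm or the gripper's body presses on something with over 40 N, if the wrist force passes 120 N, or if a joint passes its speed limit or range.

ROBOT

A 6-joint arm with a two-finger parallel gripper is mounted at the origin on the work surface. World frame = base frame: x ahead of the robot, y to its left, z up, the work surface at z = 0. Lengths are in m, angles in rad, forces in N, time in s.
With the tool pointing down it reaches from about 0.3 to 0.775 m from the base axis. Payload 14.6 kg.
Tool frame: the origin (TCP) lies at the very end of the fingers, on their centre line; the grasp point (between the pads) lies 19 mm behind it; x points along the fingers, y is the direction in which the jaws open and shut, and the axes are right-handed (so a half turn about x gives the same grasp; the last joint's range is limited). The gripper opens to 94 mm and grips with 3 to 60 N. Pads are 16 mm wide; open, the fingers measure 119 mm over their backs; the gripper's body (75 mm by 177 mm) begins 78 mm behind the grasp point.
Start: joints at [1.22, 0.3, 1.521, -0, 1.321, -0.067], TCP at [0.154, 0.528, 0.205] pointing down, gripper open.
Joint ranges: [-3.03, 3.03], [-0.79, 2.21], [0.23, 2.52], [-1.04, 4.18], [0, 3.07], [-2.55, 2.55]. Speed limits (rad/s): [2.22, 2.22, 2.57, 3.14, 3.14, 3.14].

INTERFACE

Orientations are given as [roll, pitch, yaw] about the fixed x, y, z axes, in that order (R = Rz(yaw) Ry(pitch) Rx(roll)).
In Python, from station import ctrl, viewer, hand_in gives the robot as it stands. The module is installed in compiled form; this text tells all that it offers.
- The arm moves only by the tool play_rows, never from a script. Its argument "deltas" is a list that holds one entry, the list of rows, each a list of 7 numbers: the shift along the tool's x, y, z in mm, then the turn, a rotation vector about the tool's x, y, z in rad, then the finger opening in mm, from 0 to 94. In form: [[[dx, dy, dz, ax, ay, az, gripper], ...]]. A call has 1 to 10 rows; each row shifts and turns the commanded pose from where the row before left it, along the tool's axes as they then stand; what a row does not reach is not made up. A row lasts 1/10 s, in which the tool goes at most 50 mm and 8.59 degrees, less where a joint would pass 70% of its speed; a pose out of reach is approached as far as the arm can. A call with a gripper value outside its range is refused whole. The fingers move at their own pace and stop on an object; "grip_force" is the grip in N (left out, the last holds). Time passes only in rows, so rows that do not move let the fingers close. It gives the time, the measured TCP pose, the force and the opening at its end, in the units of the state.
- ctrl.get_obs(): the state, without advancing time (a new reading comes with each control period).
- viewer.camera(name): name is "scene" or "side" or "wrist"; returns a dict with "img" (420x560x3 uint8, red, green, blue), "fx", "fy", "cx", "cy" (pixels), "rvec" (rotation vector, rad) and "tvec" (3), from world to camera coordinates, as OpenCV has them. Camera axes: x right, y down, z forward; pixel columns grow to the right and rows downward; lengths in m; the calibration is good to about 2 mm. A picture is of the moment at which its call begins. There is no depth.
- hand_in(): hands the job in, once; it reports no verdict.
The state is a dict: "time_s": time; "qpos": joint angles; "joint_vel": joint speeds; "tau": joint torques, N m; "ee_pos": TCP position; "eef_rot": TCP orientation; "force": force on the tool from outside, world axes, zero at the start; "moment": the same for the moment, N m; "grip_width": finger opening in m.
Only numpy, scipy, OpenCV 4.12 (cv2) and the standard library are available. Lean on these libraries where they do the work, as an engineer would, in place of code of your own. Each camera call takes 0.05 s, during which the arm holds its last target.

## Working session

There is one attempt and no reset: what is moved stays moved. The work goes in short steps, Python scripts to look and compute and a tool call to move; the robot and the scene stay as the last step left them, time stands still between calls to the robot, and variables do not carry over. Pictures are saved under pics/ and viewed, and the job is handed in when it is done.

Besides the shell and the picture viewer there is one more tool, called after "Call:" as name(argument=value, ...) on one line, values as JSON. play_rows: Moves the arm, as the interface text tells. Its arguments: {"type":"object","properties":{"deltas":{"type":"array","items":{"type":"array","items":{"type":"array","items":{"type":"number"}}}},"grip_force":{"type":"number"}},"required":["deltas"]}

```bash
mkdir -p pics
python3 - <<'E'
from station import ctrl, viewer
import cv2
o=ctrl.get_obs(); print(o)
for n in ["scene","side","wrist"]:
    c=viewer.camera(n); cv2.imwrite(f"pics/{n}0.png",c["img"][:,:,::-1]); print(n,c["fx"],c["cx"],c["cy"],c["rvec"],c["tvec"])
E
```

```text
{'time_s': 0.0, 'qpos': array([ 1.22039995e+00,  3.00459356e-01,  1.52161492e+00,  1.33718878e-05,
        1.32070543e+00, -6.65890749e-02]), 'joint_vel': array([ 0.00114645, -0.00031084,  0.00069546, -0.00130322, -0.00134271,
       -0.00056991]), 'tau': array([ 1.56053084e-03, -5.31818104e+01, -3.52732229e+01,  7.08701368e-02,
        2.45766516e-02, -1.33669610e-04]), 'ee_pos': array([0.15390485, 0.52773771, 0.20487846]), 'eef_rot': array([-1.64829598,  1.5696092 , -1.9321066 ]), 'force': array([-0.55268238,  0.44358726,  0.50403641]), 'moment': array([-0.0006477 , -0.07256469, -0.04669656]), 'grip_width': 0.09387803244836547}
scene 495.11805476062784 276.5246908281306 206.21319000282176 [ 2.03164075  0.81180661 -0.43082317] [-0.3993249  -0.12609856  1.36990788]
side 496.0323229154357 279.50351941418387 207.62628201156616 [ 0.33951568 -2.67826344  1.32530814] [0.53830803 0.10121368 1.05138734]
wrist 327.64039900481066 276.7510740415407 213.47332440709906 [-2.32760474 -1.74669354 -0.24235759] [-0.55014424 -0.02765433  0.39102169]
```

View pics/scene0.png

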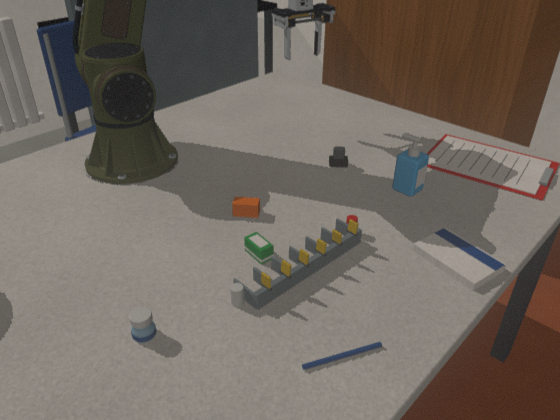

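View pics/side0.png

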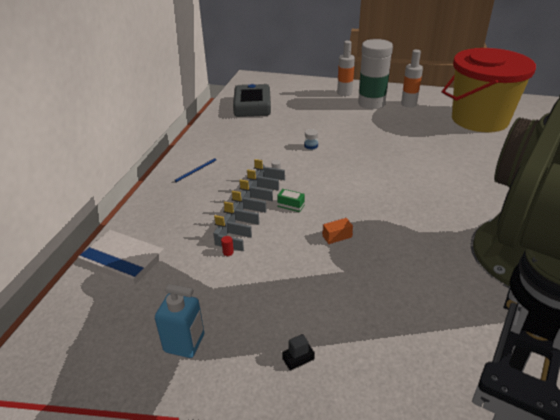

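View pics/wrist0.png

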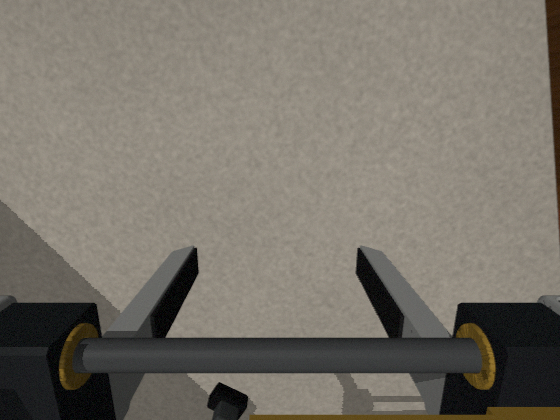

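The scene view has the red post at (352,220), on the rack's +y end, and the white post at (237,294). The yellow flags run from (353,227) to (266,280). The green carton is at (259,246). The orange block at (246,207) is a look-alike and stays alone. The bottle is at (410,172), the stamp at (339,157) and the tub at (143,323). Next I'll measure these from both views.

```bash
cat > h.py <<'E'
import cv2, numpy as np
from station import ctrl, viewer
def cam(n,save=None):
    c=viewer.camera(n); c["K"]=np.array([[c["fx"],0,c["cx"]],[0,c["fy"],c["cy"]],[0,0,1]])
    R,_=cv2.Rodrigues(np.array(c["rvec"])); c["R"]=R; c["t"]=np.array(c["tvec"]); c["P"]=c["K"]@np.c_[R,c["t"]]
    c["C"]=-R.T@c["t"]
    if save: cv2.imwrite(f"pics/{save}.png",c["img"][:,:,::-1])
    c["hsv"]=cv2.cvtColor(c["img"],cv2.COLOR_RGB2HSV); return c
def blobs(c,lo,hi,amin=15,roi=None):
    m=cv2.inRange(c["hsv"],np.array(lo),np.array(hi))
    n,l,s,ce=cv2.connectedComponentsWithStats(m)
    return [(ce[i].round(1).tolist(),s[i].tolist()) for i in range(1,n) if s[i][4]>=amin]
def ray(c,p,z):
    d=c["R"].T@np.linalg.solve(c["K"],[p[0],p[1],1]); return c["C"]+d*(z-c["C"][2])/d[2]
def tri(a,pa,b,pb):
    X=cv2.triangulatePoints(a["P"],b["P"],np.float64(pa),np.float64(pb))[:,0]; return X[:3]/X[3]
def proj(c,X):
    x=c["P"]@np.r_[X,1]; return x[:2]/x[2]
E
python3 - <<'E'
from h import *
for n in ["scene","side"]:
    c=cam(n,n+"1")
    for k,lo,hi in [("yel",(18,130,90),(32,255,255)),("grn",(50,120,50),(80,255,255)),("red",(0,190,90),(5,255,255)),("red2",(174,170,80),(180,255,255))]:
        print(n,k,[b for b in blobs(c,lo,hi)])
    b={"scene":(215,170,380,320),"side":(190,140,360,280)}[n]
    cv2.imwrite(f"pics/{n}crop.png",cv2.resize(c["img"][b[1]:b[3],b[0]:b[2],::-1],None,fx=4,fy=4,interpolation=cv2.INTER_CUBIC))
E
```

```text
scene yel [([352.4, 226.2], [348, 220, 10, 14, 100]), ([336.3, 236.2], [332, 230, 9, 14, 92]), ([320.7, 246.0], [316, 239, 10, 15, 103]), ([303.5, 256.5], [299, 249, 10, 16, 103]), ([285.5, 267.6], [281, 260, 10, 16, 112]), ([265.9, 280.0], [262, 273, 9, 15, 102])]
scene grn [([259.7, 245.7], [248, 240, 24, 11, 48])]
scene red []
scene red2 []
side yel [([509.0, 106.4], [493, 80, 35, 51, 642]), ([259.6, 162.8], [255, 160, 8, 8, 16]), ([252.3, 172.7], [248, 170, 8, 8, 20]), ([244.9, 182.6], [240, 180, 9, 9, 27]), ([237.0, 193.6], [232, 191, 9, 9, 31]), ([228.7, 206.3], [224, 202, 10, 10, 59]), ([220.4, 218.5], [215, 216, 10, 9, 32])]
side grn [([290.8, 200.0], [278, 190, 26, 17, 205])]
side red [([496.8, 63.1], [454, 48, 81, 34, 1754]), ([449.2, 81.8], [445, 77, 9, 11, 16]), ([227.9, 244.6], [222, 237, 11, 18, 125]), ([21.9, 405.3], [0, 402, 46, 8, 188]), ([129.0, 415.5], [86, 410, 92, 10, 333])]
side red2 []
```

View pics/scenecrop.png

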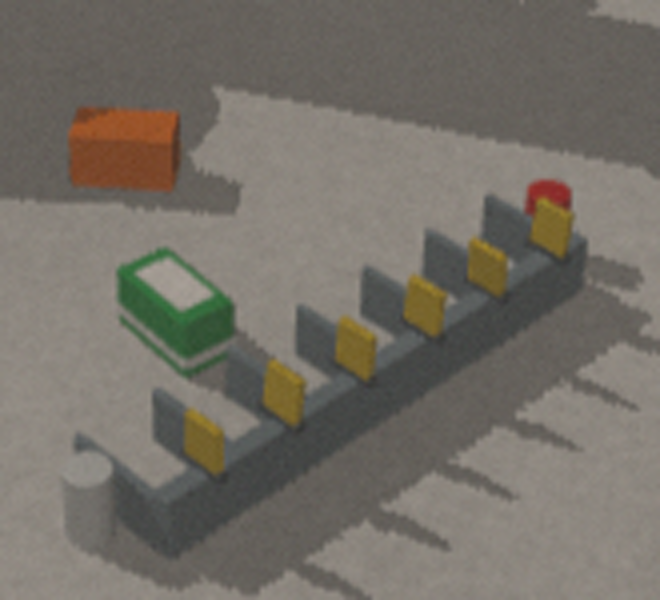

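View pics/sidecrop.png

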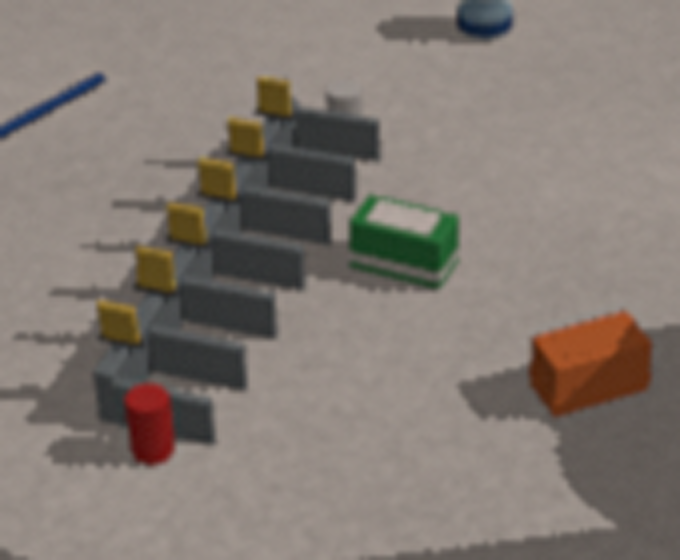

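Run:
```python
from h import *
np.set_printoptions(precision=4,suppress=True)
a=cam("scene");b=cam("side")
A=blobs(a,(18,110,60),(34,255,255),40); B=[x for x in blobs(b,(18,110,60),(34,255,255),20) if x[0][0]<300]
A=[x[0] for x in sorted(A,key=lambda x:x[0][1])]; B=[x[0] for x in sorted(B,key=lambda x:-x[0][1])]
F=np.array([tri(a,p,b,q) for p,q in zip(A,B)]); print("flags\n",F)
v=F[0]-F[5]; print("span",np.linalg.norm(v)); y=v[:2]/np.linalg.norm(v[:2]); x=np.array([y[1],-y[0]]); print("xax",x,"ang",np.degrees(np.arctan2(x[1],x[0])))
o=F[:,:2].mean(0)-0.063*x; print("rack origin",o)
# carton top corners
sa=[(215+u/4,170+w/4) for u,w in [(120,286),(166,250),(233,308),(180,349)]]
sb=[(190+u/4,140+w/4) for u,w in [(370,198),(458,216),(438,258),(350,241)]]
za=np.array([ray(a,p,.036) for p in sa]);zb=np.array([ray(b,p,.036) for p in sb]);print(za,"\n",zb)
toR=lambda P:np.array([(P[:2]-o)@x,(P[:2]-o)@y])
print("scene",toR(za.mean(0)),"side",toR(zb.mean(0)))
# red post
rb=ray(b,(190+149/4,140+393/4),.04); ra=ray(a,(215+549/4,170+188/4),.04);print("red",toR(ra),toR(rb)); print("white",toR(ray(a,(215+88/4,170+468/4),.04)))
for i,p in enumerate(sa):
  for j,q in enumerate(sb):
    X=tri(a,p,b,q); e=np.linalg.norm(proj(a,X)-p)
    if e<1: print(i,j,X,e)
for n,c,p in [("bottle",a,(408,192)),("stamp",a,(339,164)),("orange",a,(246,212)),("tub",a,(144,335))]: X=ray(c,p,0);print(n,X,toR(X))
```

```text
flags
 [[ 0.6649  0.1058  0.0529]
 [ 0.6614  0.0562  0.0532]
 [ 0.6591  0.0094  0.053 ]
 [ 0.6558 -0.0382  0.0527]
 [ 0.6525 -0.0854  0.0526]
 [ 0.6491 -0.1346  0.0525]]
span 0.24097701210809716
xax [ 0.9978 -0.0659] ang -3.775988102392709
rack origin [ 0.5943 -0.0103]
[[ 0.5257 -0.068   0.036 ]
 [ 0.5208 -0.0302  0.036 ]
 [ 0.5798 -0.0412  0.036 ]
 [ 0.5834 -0.0824  0.036 ]] 
 [[ 0.5659 -0.0621  0.036 ]
 [ 0.51   -0.0562  0.036 ]
 [ 0.5121 -0.0127  0.036 ]
 [ 0.5661 -0.0169  0.036 ]]
scene [-0.0388 -0.0478] side [-0.0539 -0.0303]
red [0.0298 0.1622] [0.0282 0.1573]
white [ 0.0327 -0.1615]
1 2 [ 0.514  -0.023   0.0284] 0.24511984920101654
2 3 [ 0.5702 -0.0312  0.0251] 0.02417450654134159
bottle [0.6385 0.3848 0.    ] [0.0181 0.3972]
stamp [0.4249 0.3814 0.    ] [-0.1948  0.3797]
orange [0.4105 0.0431 0.    ] [-0.1869  0.0412]
tub [ 0.5561 -0.3365  0.    ] [-0.0166 -0.328 ]
```

Run:
```python
from h import *
a=cam("scene");b=cam("side")
A=cv2.resize(a["img"][225:275,235:285,::-1],None,fx=8,fy=8,interpolation=cv2.INTER_CUBIC)
B=cv2.resize(b["img"][180:230,265:315,::-1],None,fx=8,fy=8,interpolation=cv2.INTER_CUBIC)
cv2.imwrite("pics/z1.png",np.hstack([A,B]).clip(0,255))
```

```text
(no output)
```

View pics/z1.png

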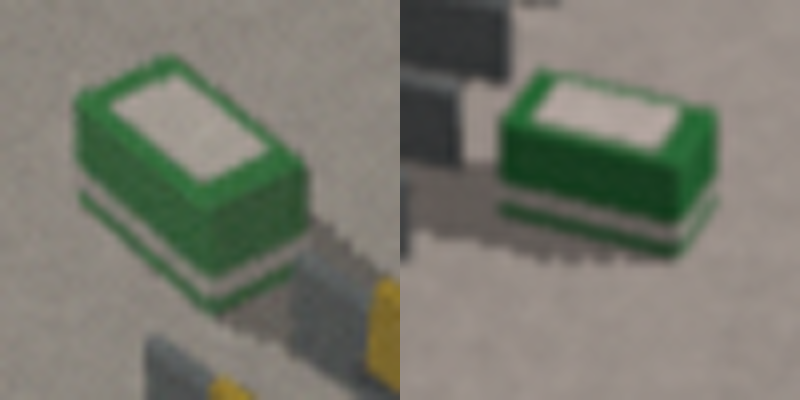

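In the enlarged crop, the top corners in the scene half are (76,103), (173,58), (307,170) and (208,208). In the side half they are (543,70), (718,108), (680,165) and (500,122). It's the green carton with a white label.

Run:
```python
from h import *
np.set_printoptions(precision=4,suppress=True)
a=cam("scene");b=cam("side")
x=np.array([.9978,-.0659]);y=np.array([.0659,.9978]);o=np.array([.5943,-.0103])
toR=lambda P:np.array([(P[:2]-o)@x,(P[:2]-o)@y])
sa=[(235+(u-3.5)/8,225+(w-3.5)/8) for u,w in [(76,103),(173,58),(307,170),(208,208)]]
sb=[(265+(u-3.5)/8,180+(w-3.5)/8) for u,w in [(280,165),(318,108),(143,70),(100,122)]]
# scene order: left=-x?,...
for zz,(c,s) in {"scene":(a,sa),"side":(b,sb)}.items():
    P=np.array([ray(c,p,.036) for p in s]);print(zz,P[:,:2].tolist(),"R",toR(P.mean(0)))
    print([toR(p).round(4).tolist() for p in P])
for i,p in enumerate(sa):
  for j,q in enumerate(sb):
    X=tri(a,p,b,q); e=np.linalg.norm(proj(a,X)-p)
    if e<1.5 and .02<X[2]<.05: print(i,j,X,toR(X),e)
```

```text
scene [[0.514395537037745, -0.05988480762247683], [0.5185677556551505, -0.028953840719021295], [0.5766473616110341, -0.03890008924639732], [0.5694317382043655, -0.06691049919681524]] R [-0.0469 -0.0415]
[[-0.0765, -0.0547], [-0.0743, -0.0236], [-0.0157, -0.0297], [-0.0211, -0.0581]]
side [[0.5157773984521243, -0.029185054385652], [0.5112876028644892, -0.05983535254223038], [0.5672807175786037, -0.06688425918272045], [0.5728782159454913, -0.03776640129205189]] R [-0.0499 -0.0415]
[[-0.0771, -0.024], [-0.0796, -0.0549], [-0.0232, -0.0582], [-0.0196, -0.0288]]
0 1 [ 0.5123 -0.0595  0.0354] [-0.0786 -0.0545] 0.6008602334436184
1 0 [ 0.5167 -0.0287  0.0355] [-0.0762 -0.0234] 0.5667769422607671
2 3 [ 0.5742 -0.0381  0.0349] [-0.0182 -0.0291] 0.6451692273084045
3 2 [ 0.5681 -0.0667  0.0356] [-0.0225 -0.058 ] 0.4422020656240198
```

```bash
cat >> h.py <<'E'
from scipy.spatial.transform import Rotation as Ro
X=np.array([.9978,-.0659]);Y=np.array([.0659,.9978]);O=np.array([.5943,-.0103])
def toR(P): P=np.asarray(P); return np.array([(P[:2]-O)@X,(P[:2]-O)@Y])
def st():
    o=ctrl.get_obs(); R=Ro.from_euler("xyz",o["eef_rot"]).as_matrix()
    print("t",o["time_s"],"pos",o["ee_pos"].round(4),"rack",toR(o["ee_pos"]).round(4),"F",o["force"].round(1),"grip",round(o["grip_width"],4)); return o,R
def go(tr,z,yaw=None):
    """mm and rad to rack point tr (m), height z, with jaw axis y at rack yaw (rad); tool down"""
    o,R=st(); p=np.r_[O+tr[0]*X+tr[1]*Y,z]; d=R.T@(p-o["ee_pos"])*1e3
    print("tool y dir in rack",toR(O+R[:2,1]).round(4),"z dir",toR(O+R[:2,2]).round(4),"tilt",R[:,0].round(4)); print("dxyz mm",d.round(1))
    if yaw is not None:
        yv=np.cos(yaw)*X+np.sin(yaw)*Y; yy=np.r_[yv,0]; xx=np.array([0,0,-1.]); T=np.c_[xx,yy,np.cross(xx,yy)]
        rv=Ro.from_matrix(R.T@T).as_rotvec(); print("rotvec",rv.round(4)); return
E
python3 - <<'E'
from h import *
go((.063,.152),.11,np.pi/2); go((.063,.152),.11,-np.pi/2);go((.063,.152),.11,0);go((.063,.152),.11,np.pi)
E
```

```text
t 0.55 pos [0.154  0.528  0.2054] rack [-0.4748  0.5081] F [-0.4  0.5 -0.2] grip 0.094
tool y dir in rack [0.2161 0.9763] z dir [ 0.9763 -0.2161] tilt [-0. -0. -1.]
dxyz mm [  95.4 -231.4  602.1]
rotvec [-0.2179 -0.      0.    ]
t 0.55 pos [0.154  0.528  0.2054] rack [-0.4748  0.5081] F [-0.4  0.5 -0.2] grip 0.094
tool y dir in rack [0.2161 0.9763] z dir [ 0.9763 -0.2161] tilt [-0. -0. -1.]
dxyz mm [  95.4 -231.4  602.1]
rotvec [2.9237 0.     0.    ]
t 0.55 pos [0.154  0.528  0.2054] rack [-0.4748  0.5081] F [-0.4  0.5 -0.2] grip 0.094
tool y dir in rack [0.2161 0.9763] z dir [ 0.9763 -0.2161] tilt [-0. -0. -1.]
dxyz mm [  95.4 -231.4  602.1]
rotvec [ 1.3529 -0.      0.    ]
t 0.55 pos [0.154  0.528  0.2054] rack [-0.4748  0.5081] F [-0.4  0.5 -0.2] grip 0.094
tool y dir in rack [0.2161 0.9763] z dir [ 0.9763 -0.2161] tilt [-0. -0. -1.]
dxyz mm [  95.4 -231.4  602.1]
rotvec [-1.7887 -0.     -0.    ]
```

Call:
play_rows(deltas=[[[0,0,0,-0.109,0,0,0],[0,0,0,-0.109,0,0,0],[0,-24,36,0,0,0,0],[0,-24,36,0,0,0,0],[0,-24,36,0,0,0,0],[0,-24,36,0,0,0,0],[0,-24,36,0,0,0,0],[0,-24,36,0,0,0,0],[0,-24,36,0,0,0,0],[0,-24,36,0,0,0,0]]])

```text
time_s: 1.55
ee_pos: [0.43, 0.3162, 0.2056]
eef_rot: [0.751, 1.571, 0.685]
force: [-0.1, 0.4, 1.1]
grip_width: 0.017
```

Run:
```python
from h import *
go((.063,.155),.11,np.pi/2)
```

```text
t 1.55 pos [0.43   0.3162 0.2056] rack [-0.1855  0.3149] F [-0.1  0.4  1.1] grip 0.017
tool y dir in rack [-1.e-04  1.e+00] z dir [1.e+00 1.e-04] tilt [ 2.e-04  2.e-04 -1.e+00]
dxyz mm [  95.6 -160.   248.4]
rotvec [ 0.0001  0.0002 -0.0002]
```

Call:
play_rows(deltas=[[[0,-23,35,0,0,0,0],[0,-23,35,0,0,0,0],[0,-23,35,0,0,0,0],[0,-23,35,0,0,0,0],[0,-23,35,0,0,0,0],[0,-23,35,0,0,0,0],[0,-22,35,0,0,0,0],[30,0,0,0,0,0,0],[30,0,0,0,0,0,0],[20,0,0,0,0,0,0]]])

```text
time_s: 2.55
ee_pos: [0.6621, 0.1413, 0.1228]
eef_rot: [-2.935, 1.568, -3.001]
force: [-0.0, 0.0, -1.0]
grip_width: 0.0004
```

Run:
```python
from h import *
go((.063,.152),.05,np.pi/2)
a=cam("scene");b=cam("side");w=cam("wrist","w1")
A=cv2.resize(a["img"][150:300,260:410,::-1],None,fx=2.6,fy=2.6,interpolation=cv2.INTER_CUBIC)
B=cv2.resize(b["img"][140:290,170:320,::-1],None,fx=2.6,fy=2.6,interpolation=cv2.INTER_CUBIC)
cv2.imwrite("pics/z2.png",np.hstack([A,B]))
```

```text
t 2.55 pos [0.6621 0.1413 0.1228] rack [0.0577 0.1557] F [-0.  0. -1.] grip 0.0004
tool y dir in rack [4.e-04 1.e+00] z dir [ 1.e+00 -4.e-04] tilt [-2.5e-03 -4.0e-04 -1.0e+00]
dxyz mm [72.8 -3.7  5.5]
rotvec [-0.0004 -0.0025  0.0005]
```

View pics/z2.png

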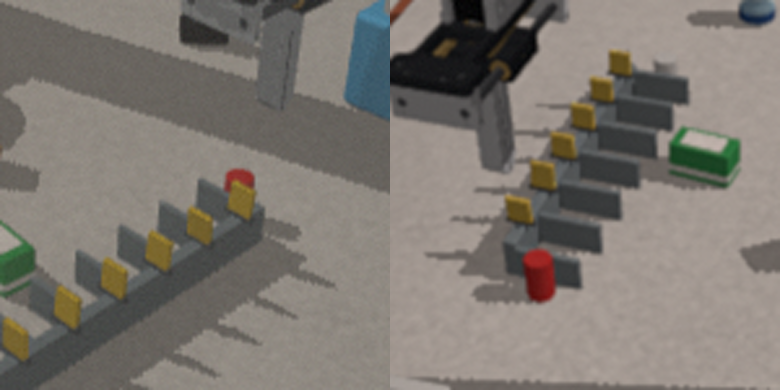

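View pics/w1.png

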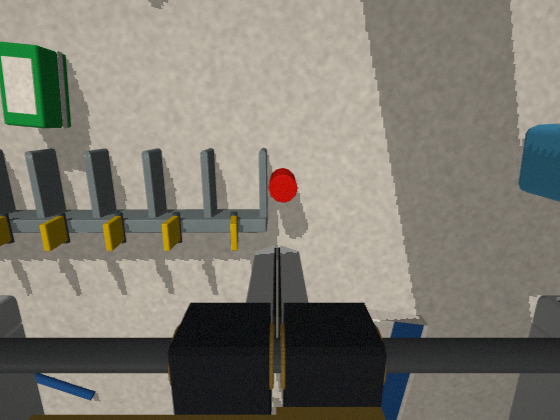

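Wrist view: the red post is at (283,185), the first flag at (234,232), and the closed fingertip at about (277,250), just beyond that flag. Before going down I'll check the flag positions with the wrist camera.

Run:
```python
from h import *
a=cam("scene");b=cam("side");w=cam("wrist")
A=[x[0] for x in sorted(blobs(a,(18,110,60),(34,255,255),40),key=lambda x:x[0][1])]
W=sorted([x for x in blobs(w,(18,150,60),(34,255,255),60) if x[0][1]<260],key=lambda x:-x[0][0])
for p,q in zip(A,W): P=tri(a,p,w,q[0]); print(q[0],P.round(4),toR(P).round(4))
P=ray(w,(283,178),.04);print("red",toR(P))
```

```text
[233.4, 227.6] [0.6649 0.1072 0.052 ] [0.0627 0.1219]
[171.4, 228.0] [0.6616 0.0569 0.0525] [0.0627 0.0715]
[114.6, 228.1] [0.6588 0.0107 0.0522] [0.063  0.0252]
[55.4, 228.2] [ 0.6557 -0.0375  0.052 ] [ 0.0631 -0.0231]
[5.1, 226.6] [ 0.6509 -0.0816  0.0487] [ 0.0612 -0.0674]
red [0.02385504 0.16218972]
```

Call:
play_rows(deltas=[[[25,0,5,0,0,0,0],[25,0,0,0,0,0,0],[23,0,0,0,0,0,0],[0,0,0,0,0,0,0],[0,-12,0,0,0,0,0],[0,-12,0,0,0,0,0],[0,-12,0,0,0,0,0],[0,-12,0,0,0,0,0],[0,-2,0,0,0,0,0],[0,0,0,0,0,0,0]]])

```text
time_s: 3.85
ee_pos: [0.6645, 0.0908, 0.0528]
eef_rot: [0.156, 1.57, 0.089]
force: [1.3, -0.5, -0.7]
grip_width: 0.0006
```

Run:
```python
from h import *
go((.063,.0115),.05,np.pi/2)
a=cam("scene");b=cam("side")
A=cv2.resize(a["img"][150:300,260:410,::-1],None,fx=2.6,fy=2.6,interpolation=cv2.INTER_CUBIC)
B=cv2.resize(b["img"][140:290,170:320,::-1],None,fx=2.6,fy=2.6,interpolation=cv2.INTER_CUBIC)
cv2.imwrite("pics/z3.png",np.hstack([A,B]))
```

```text
t 3.85 pos [0.6645 0.0908 0.0528] rack [0.0634 0.1055] F [ 1.3 -0.5 -0.7] grip 0.0006
tool y dir in rack [8.e-04 1.e+00] z dir [ 1.e+00 -8.e-04] tilt [ 4.e-04  0.e+00 -1.e+00]
dxyz mm [  2.8 -94.   -0.4]
rotvec [-0.0008  0.0004 -0.0001]
```

View pics/z3.png

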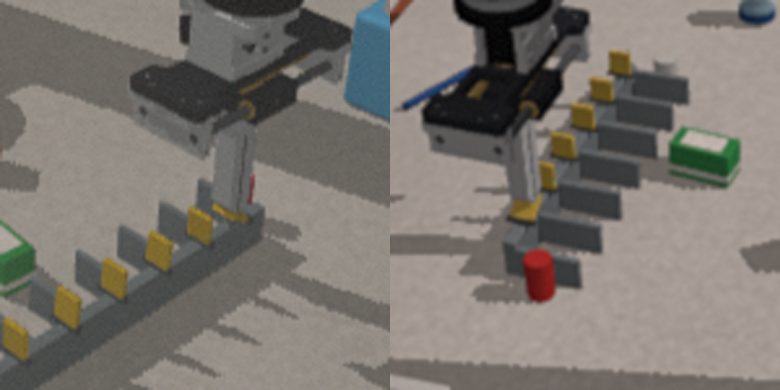

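The first flag is down, tipped toward -y. I'll continue through the second and third, about 3 mm lower.

Call:
play_rows(deltas=[[[0,-12,0,0,0,0,0],[2,-12,0,0,0,0,0],[1,-12,0,0,0,0,0],[0,-12,0,0,0,0,0],[0,-12,0,0,0,0,0],[0,-12,0,0,0,0,0],[0,-12,0,0,0,0,0],[0,-9,0,0,0,0,0],[0,0,0,0,0,0,0]]])

```text
time_s: 4.85
ee_pos: [0.6583, -0.0026, 0.0495]
eef_rot: [-1.472, 1.571, -1.539]
force: [0.6, -0.1, 0.3]
grip_width: 0.0007
```

Run:
```python
from h import *
go((.063,.0115),.05,np.pi/2)
a=cam("scene");b=cam("side")
A=cv2.resize(a["img"][170:320,240:390,::-1],None,fx=2.6,fy=2.6,interpolation=cv2.INTER_CUBIC)
B=cv2.resize(b["img"][140:290,170:320,::-1],None,fx=2.6,fy=2.6,interpolation=cv2.INTER_CUBIC)
cv2.imwrite("pics/z4.png",np.hstack([A,B]))
```

```text
t 4.85 pos [ 0.6583 -0.0026  0.0495] rack [0.0633 0.0118] F [ 0.6 -0.1  0.3] grip 0.0007
tool y dir in rack [0.0011 1.    ] z dir [ 1.     -0.0011] tilt [ 0.e+00 -2.e-04 -1.e+00]
dxyz mm [-0.5 -0.3 -0.3]
rotvec [-0.0011  0.      0.0002]
```

View pics/z4.png

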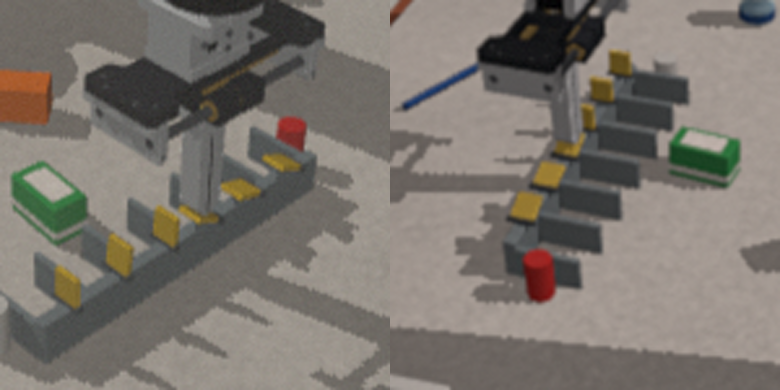

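All three are tipped and the other three stand upright. Next I'll rise, turn the jaws along the rack's x axis and open to 20 mm, giving a wide two-finger pusher for the sideways move.

Call:
play_rows(deltas=[[[-30,0,0,0,0,0,0],[-40,0,0,0,0,0,0],[0,0,0,0.143,0,0,20],[0,0,0,0.143,0,0,20],[0,0,0,0.143,0,0,20],[0,0,0,0.143,0,0,20],[0,0,0,0.143,0,0,20],[0,0,0,0.143,0,0,20],[0,0,0,0.143,0,0,20],[0,0,0,0.143,0,0,20]]])

```text
time_s: 5.95
ee_pos: [0.6583, -0.0006, 0.1194]
eef_rot: [-2.293, 1.571, 2.776]
force: [-0.1, -0.5, 0.1]
grip_width: 0.0198
```

Call:
play_rows(deltas=[[[0,0,0,0.143,0,0,20],[0,0,0,0.143,0,0,20],[0,0,0,0.141,0,0,20],[0,-28,24,0,0,0,20],[0,-28,24,0,0,0,20],[0,-28,24,0,0,0,20],[0,-28,25,0,0,0,20],[0,0,0,0,0,0,20]]])

```text
time_s: 6.75
ee_pos: [0.5379, -0.0921, 0.1197]
eef_rot: [-1.134, 1.57, -2.772]
force: [-0.1, 1.0, -0.6]
grip_width: 0.0198
```

Run:
```python
from h import *
go((-.049,-.085),.01,0)
w=cam("wrist","w5")
```

```text
t 6.75 pos [ 0.5379 -0.0921  0.1197] rack [-0.0509 -0.0854] F [-0.1  1.  -0.6] grip 0.0198
tool y dir in rack [ 1.     -0.0016] z dir [-0.0016 -1.    ] tilt [-6.e-04 -2.e-04 -1.e+00]
dxyz mm [109.7   1.9  -0.4]
rotvec [-0.0016  0.0003  0.0006]
```

View pics/w5.png

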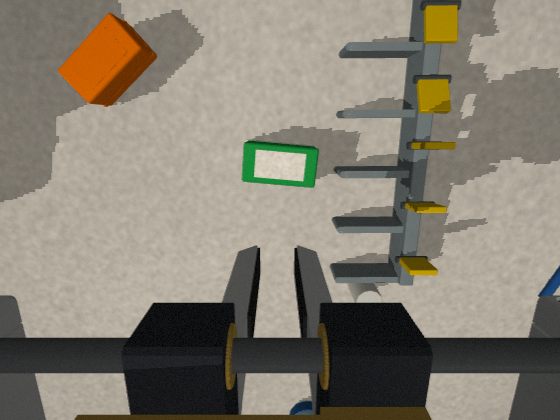

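Wrist view: the carton is at (280,163), with the fingertips on its -y side at (250–305,250). The flags at right show the near three upright and the next ones laid over.

```bash
cat >> h.py <<'E'
def carton(w,hi=170):
    m=cv2.inRange(w["hsv"],np.array((50,90,40)),np.array((85,255,255)))
    cs,_=cv2.findContours(m,cv2.RETR_EXTERNAL,cv2.CHAIN_APPROX_NONE); c=max(cs,key=cv2.contourArea)
    P=np.array([toR(ray(w,p,.036)) for p in c[:,0].astype(float)])
    r=cv2.minAreaRect((P*1e3).astype(np.float32)); print("carton rack mm",np.round(r[0],1),np.round(r[1],1),"ang",round(r[2],1)); print(cv2.boxPoints(r).round(1).tolist())
E
python3 - <<'E'
from h import *
carton(cam("wrist"))
E
```

```text
carton rack mm [-49.3 -38.5] [32.9 59. ] ang 84.9
[[-80.0999984741211, -52.20000076293945], [-21.399999618530273, -57.5], [-18.399999618530273, -24.799999237060547], [-77.0999984741211, -19.5]]
```

Call:
play_rows(deltas=[[[40,1,0,0,0,0,20],[40,1,0,0,0,0,20],[28,0,0,0,0,0,20],[0,0,0,0,0,0,20],[0,0,-10,0,0,0,20],[0,0,-10,0,0,0,20],[0,0,-8,0,0,0,20],[0,0,-8,0,0,0,20],[0,0,-8,0,0,0,20],[0,0,-8,0,0,0,20]]])

```text
time_s: 7.85
ee_pos: [0.5457, -0.0383, 0.0118]
eef_rot: [1.387, 1.57, -0.25]
force: [-0.7, -2.2, 0.4]
grip_width: 0.0199
```

Run:
```python
from h import *
go((-.049,0),.01,0)
w=cam("wrist","w6"); carton(w)
```

```text
t 7.85 pos [ 0.5457 -0.0383  0.0118] rack [-0.0466 -0.0311] F [-0.7 -2.2  0.4] grip 0.0199
tool y dir in rack [1. 0.] z dir [ 0. -1.] tilt [ 5.e-04 -1.e-04 -1.e+00]
dxyz mm [  1.8  -2.4 -31.1]
rotvec [ 0.      0.0001 -0.0005]
carton rack mm [-50.9  -2.1] [58.7 35.4] ang 0.0
[[-80.19999694824219, 15.600000381469727], [-80.19999694824219, -19.899999618530273], [-21.5, -19.799999237060547], [-21.5, 15.600000381469727]]
```

View pics/w6.png

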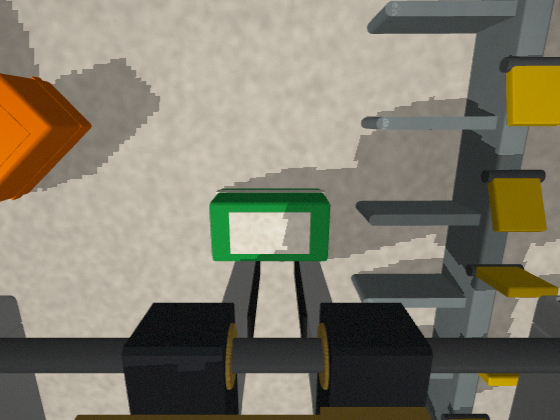

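The carton is square to the rack, with its near top edge on the fingers at row 262. I'll push it about 27 mm further toward the third gap's centre line.

Call:
play_rows(deltas=[[[0,0,-7,0,0,0,20],[0,0,-7,0,0,0,20],[0,0,-6,0,0,0,20],[0,0,-5,0,0,0,20],[0,0,0,0,0,0,20]]])

```text
time_s: 8.4
ee_pos: [0.5472, -0.0133, 0.0114]
eef_rot: [-2.402, 1.571, 2.245]
force: [0.2, 0.6, -0.0]
grip_width: 0.0198
```

Run:
```python
from h import *
go((-.049,0),.01,0)
w=cam("wrist","w7"); carton(w)
m=cv2.inRange(w["hsv"],np.array((50,90,40)),np.array((85,255,255)));
a=cam("scene");b=cam("side")
A=cv2.resize(a["img"][200:275,240:315,::-1],None,fx=5.2,fy=5.2,interpolation=cv2.INTER_CUBIC)
B=cv2.resize(b["img"][180:255,250:325,::-1],None,fx=5.2,fy=5.2,interpolation=cv2.INTER_CUBIC)
cv2.imwrite("pics/z7.png",np.hstack([A,B]))
```

```text
t 8.4 pos [ 0.5472 -0.0133  0.0114] rack [-0.0468 -0.0061] F [ 0.2  0.6 -0. ] grip 0.0198
tool y dir in rack [1.e+00 5.e-04] z dir [ 5.e-04 -1.e+00] tilt [-2.e-04  2.e-04 -1.e+00]
dxyz mm [ 1.4 -2.2 -6.1]
rotvec [ 0.0005 -0.0002  0.0002]
carton rack mm [-51.   23.5] [58.7 35.3] ang 0.1
[[-80.30000305175781, 41.099998474121094], [-80.30000305175781, 5.900000095367432], [-21.600000381469727, 5.900000095367432], [-21.600000381469727, 41.20000076293945]]
```

View pics/w7.png

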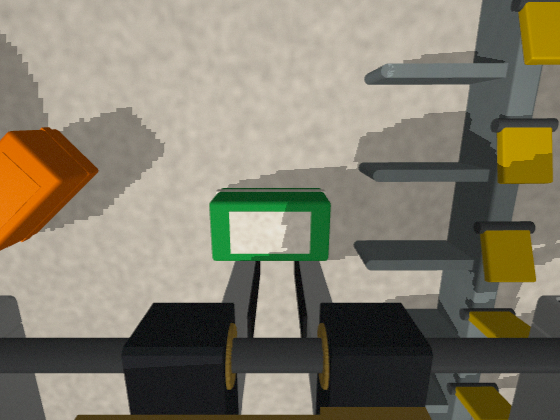

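View pics/z7.png

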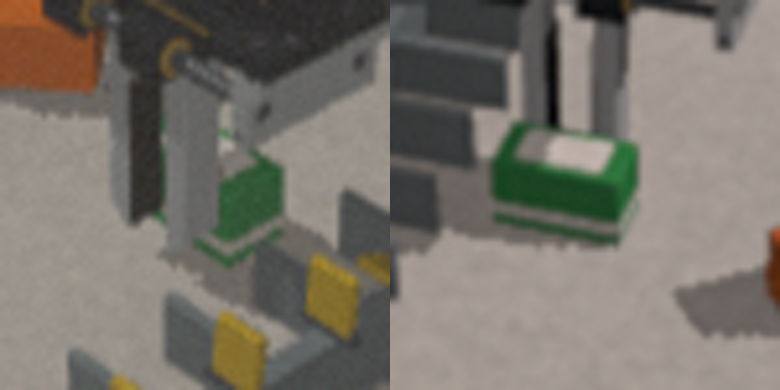

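Run:
```python
from h import *
w=cam("wrist");b=cam("side");a=cam("scene")
for p in [(450,70),(450,172),(440,250),(440,260)]: print(p,toR(ray(w,p,.03)).round(4))
# top corners side crop z7 (fx5.2, off 250,180)
for u,v in [(617,180),(638,150),(522,123),(493,165)]:
    print(toR(ray(b,(250+(u-390-2.1)/5.2,180+(v-2.1)/5.2),.036)).round(4))
cv2.imwrite("pics/z8.png",cv2.resize(w["img"][150:300,200:500,::-1],None,fx=2.6,fy=2.6,interpolation=cv2.INTER_CUBIC))
```

```text
(450, 70) [0.0306 0.0953]
(450, 172) [0.0372 0.0492]
(440, 250) [0.0379 0.0083]
(440, 260) [0.0387 0.0026]
[-0.0791  0.0314]
[-0.0814  0.0081]
[-0.0259  0.0045]
[-0.0239  0.0374]
```

View pics/z8.png

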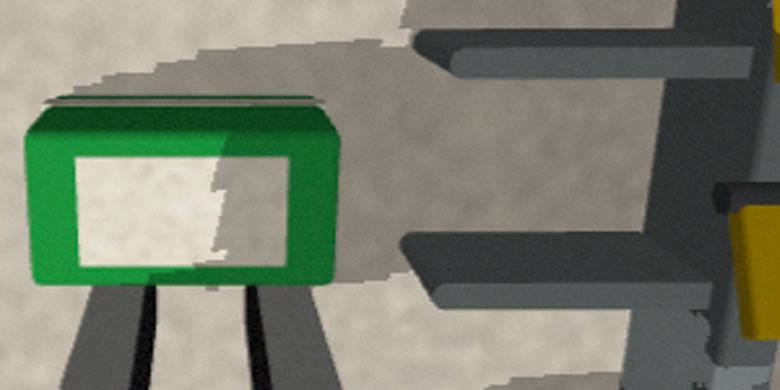

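Measured against the walls in the same view, which sit at y≈0 and 48 mm, the carton's centre is at y≈21–22 mm. I'll nudge it 2 mm more, back the fingers off in -y, rise, turn and go behind it.

Call:
play_rows(deltas=[[[0,0,-2,0,0,0,20],[0,0,0,0,0,0,20],[0,0,8,0,0,0,20],[0,0,12,0,0,0,20],[-35,0,0,0,0,0,20],[-40,0,0,0,0,0,20],[0,-30,-15,0,0,0,12],[0,-30,-15,0,0,0,12],[0,-5,-10,0,0,0,12]]])

```text
time_s: 9.6
ee_pos: [0.4817, 0.0122, 0.0866]
eef_rot: [-1.56, 1.57, 3.086]
force: [-0.7, 0.5, 1.1]
grip_width: 0.0124
```

Call:
play_rows(deltas=[[[0,0,0,-0.143,0,0,12],[0,0,0,-0.143,0,0,12],[0,0,0,-0.143,0,0,12],[0,0,0,-0.143,0,0,12],[0,0,0,-0.143,0,0,12],[0,0,0,-0.143,0,0,12],[0,0,0,-0.143,0,0,12],[0,0,0,-0.143,0,0,12],[0,0,0,-0.143,0,0,12],[0,0,0,-0.143,0,0,12]]])

```text
time_s: 10.6
ee_pos: [0.4844, 0.0115, 0.0865]
eef_rot: [-0.017, 1.57, -0.218]
force: [-0.0, 0.2, -0.4]
grip_width: 0.0121
```

Call:
play_rows(deltas=[[[0,0,0,-0.141,0,0,12],[0,0,0,0,0,0,12]]])

```text
time_s: 10.8
ee_pos: [0.4843, 0.0116, 0.0864]
eef_rot: [-0.342, 1.571, -0.406]
force: [-0.1, -0.7, 0.2]
grip_width: 0.0121
```

Run:
```python
from h import *
go((-.105,.024),.01,np.pi/2)
w=cam("wrist","w9"); carton(w)
```

```text
t 10.8 pos [0.4843 0.0116 0.0864] rack [-0.1112  0.0146] F [-0.1 -0.7  0.2] grip 0.0121
tool y dir in rack [-0.002  1.   ] z dir [1.    0.002] tilt [ 2.e-04 -1.e-04 -1.e+00]
dxyz mm [76.4  9.4  6.2]
rotvec [0.002  0.0002 0.0001]
carton rack mm [-56.9  16.5] [67.7 21.1] ang 0.1
[[-90.80000305175781, 26.899999618530273], [-90.69999694824219, 5.800000190734863], [-23.0, 6.0], [-23.100000381469727, 27.100000381469727]]
```

View pics/w9.png

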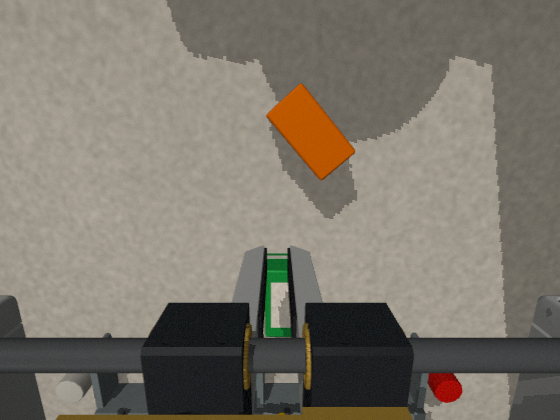

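Call:
play_rows(deltas=[[[0,9,3,0,0,0,12],[30,0,0,0,0,0,12],[30,0,0,0,0,0,12],[14,0,0,0,0,0,12],[0,0,0,0,0,0,12]]])

```text
time_s: 11.35
ee_pos: [0.4866, 0.0214, 0.0108]
eef_rot: [-3.122, 1.568, 3.092]
force: [0.6, -0.7, 0.9]
grip_width: 0.0123
```

Run:
```python
from h import *
go((-.008,.024),.01,np.pi/2)
a=cam("scene");b=cam("side")
A=cv2.resize(a["img"][190:290,225:325,::-1],None,fx=3.9,fy=3.9,interpolation=cv2.INTER_CUBIC)
B=cv2.resize(b["img"][160:260,225:325,::-1],None,fx=3.9,fy=3.9,interpolation=cv2.INTER_CUBIC)
cv2.imwrite("pics/z10.png",np.hstack([A,B]))
```

```text
t 11.35 pos [0.4866 0.0214 0.0108] rack [-0.1096  0.0246] F [ 0.6 -0.7  0.9] grip 0.0123
tool y dir in rack [0.0023 1.    ] z dir [ 1.     -0.0023] tilt [-3.3e-03  2.0e-04 -1.0e+00]
dxyz mm [  0.4  -0.3 101.6]
rotvec [-0.0023 -0.0033  0.0001]
```

View pics/z10.png

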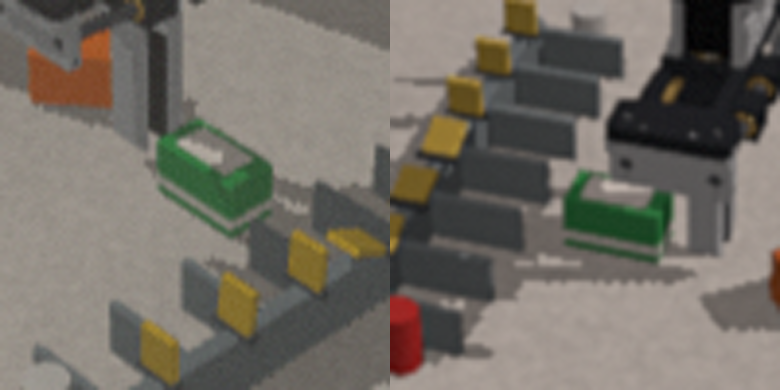

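The fingers are behind the carton, whose scene-crop corners are about (157,143), (197,121), (272,165) and (233,190). I'll check the lateral position before pushing.

Run:
```python
from h import *
a=cam("scene");b=cam("side")
for c,L,off in [(a,[(157,143),(197,121),(272,165),(233,190)],(225,190)),(b,[(578-390,173),(564-390,200),(662-390,217)],(225,160))]:
    print([toR(ray(c,(off[0]+(u-1.5)/3.9,off[1]+(v-1.5)/3.9),.036)).round(4).tolist() for u,v in L])
cv2.imwrite("pics/z11.png",np.hstack([cv2.resize(a["img"][210:260,255:305,::-1],None,fx=8,fy=8,interpolation=cv2.INTER_CUBIC),cv2.resize(b["img"][195:245,260:310,::-1],None,fx=8,fy=8,interpolation=cv2.INTER_CUBIC)]))
```

```text
[[-0.0768, 0.0029], [-0.0774, 0.0331], [-0.0201, 0.0351], [-0.0182, 0.0044]]
[[-0.022, 0.0086], [-0.023, 0.036], [-0.0826, 0.0343]]
```

View pics/z11.png

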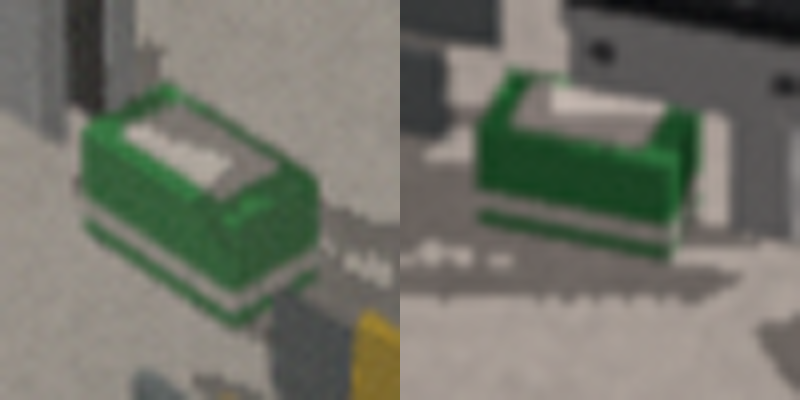

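Call:
play_rows(deltas=[[[0,0,10,0,0,0,12],[0,0,8,0,0,0,12],[0,0,7,0,0,0,12],[0,0,7,0,0,0,12],[0,0,7,0,0,0,12],[0,0,5,0,0,0,12],[0,0,0,0,0,0,12]]])

```text
time_s: 12.25
ee_pos: [0.5319, 0.018, 0.0123]
eef_rot: [-0.096, 1.57, -0.161]
force: [0.2, -0.1, -0.1]
grip_width: 0.0121
```

Run:
```python
from h import *
go((-.008,.024),.01,np.pi/2)
a=cam("scene");b=cam("side")
cv2.imwrite("pics/z12.png",np.hstack([cv2.resize(a["img"][215:275,260:320,::-1],None,fx=6.5,fy=6.5,interpolation=cv2.INTER_CUBIC),cv2.resize(b["img"][185:245,225:285,::-1],None,fx=6.5,fy=6.5,interpolation=cv2.INTER_CUBIC)]))
```

```text
t 12.25 pos [0.5319 0.018  0.0123] rack [-0.0642  0.0242] F [ 0.2 -0.1 -0.1] grip 0.0121
tool y dir in rack [-1.e-04  1.e+00] z dir [1.e+00 1.e-04] tilt [ 3.e-04 -0.e+00 -1.e+00]
dxyz mm [ 2.4 -0.2 56.2]
rotvec [0.0001 0.0003 0.    ]
```

View pics/z12.png

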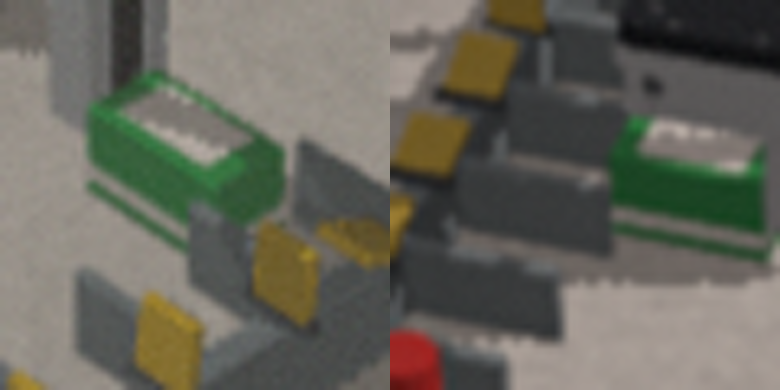

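The carton's front is at the mouth between the two walls. I'll continue gently and watch the force.

Call:
play_rows(deltas=[[[0,0,5,0,0,0,12],[0,0,5,0,0,0,12],[0,0,5,0,0,0,12],[0,0,5,0,0,0,12]]])

```text
time_s: 12.75
ee_pos: [0.5517, 0.0168, 0.0125]
eef_rot: [3.097, 1.571, 3.031]
force: [-2.2, 0.1, 1.5]
grip_width: 0.012
```

Run:
```python
from h import *
go((-.008,.024),.01,np.pi/2)
a=cam("scene");b=cam("side")
cv2.imwrite("pics/z13.png",np.hstack([cv2.resize(a["img"][215:275,260:320,::-1],None,fx=6.5,fy=6.5,interpolation=cv2.INTER_CUBIC),cv2.resize(b["img"][185:245,225:285,::-1],None,fx=6.5,fy=6.5,interpolation=cv2.INTER_CUBIC)]))
```

```text
t 12.75 pos [0.5517 0.0168 0.0125] rack [-0.0443  0.0242] F [-2.2  0.1  1.5] grip 0.012
tool y dir in rack [-2.e-04  1.e+00] z dir [1.e+00 2.e-04] tilt [-0.  0. -1.]
dxyz mm [ 2.5 -0.2 36.3]
rotvec [ 0.0002 -0.     -0.    ]
```

View pics/z13.png

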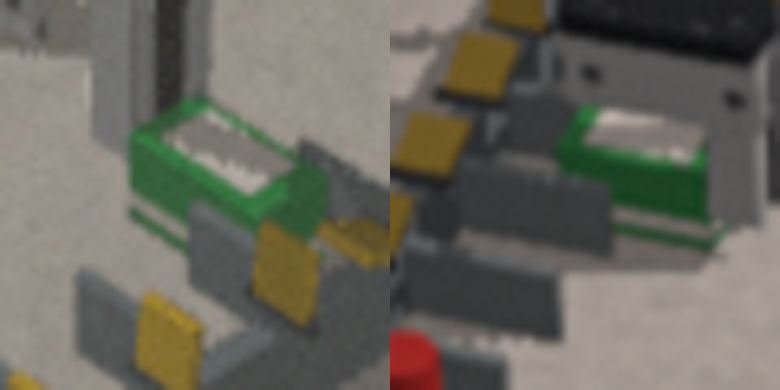

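It's going in straight, with only about 2 N resisting. I'll push on toward the back.

Call:
play_rows(deltas=[[[0,0,6,0,0,0,12],[0,0,6,0,0,0,12],[0,0,6,0,0,0,12],[0,0,6,0,0,0,12],[0,0,4,0,0,0,12],[0,0,0,0,0,0,12]]])

```text
time_s: 13.45
ee_pos: [0.5797, 0.0149, 0.0124]
eef_rot: [-0.05, 1.57, -0.116]
force: [0.8, 0.7, 1.0]
grip_width: 0.0118
```

Call:
play_rows(deltas=[[[0,0,2,0,0,0,12],[0,0,1,0,0,0,12]]])

```text
time_s: 13.65
ee_pos: [0.5822, 0.0148, 0.0124]
eef_rot: [-3.048, 1.571, -3.113]
force: [0.2, -0.2, 0.3]
grip_width: 0.0123
```

Call:
play_rows(deltas=[[[0,0,1,0,0,0,12],[0,0,1,0,0,0,12]]])

```text
time_s: 13.85
ee_pos: [0.584, 0.0146, 0.0124]
eef_rot: [-3.039, 1.57, -3.105]
force: [-9.0, -0.8, 5.8]
grip_width: 0.0118
```

Run:
```python
from h import *
go((-.008,.024),.01,np.pi/2)
a=cam("scene");b=cam("side")
cv2.imwrite("pics/z14.png",np.hstack([cv2.resize(a["img"][215:275,260:320,::-1],None,fx=6.5,fy=6.5,interpolation=cv2.INTER_CUBIC),cv2.resize(b["img"][185:245,225:285,::-1],None,fx=6.5,fy=6.5,interpolation=cv2.INTER_CUBIC)]))
```

```text
t 13.85 pos [0.584  0.0146 0.0124] rack [-0.0119  0.0242] F [-9.  -0.8  5.8] grip 0.0118
tool y dir in rack [-1.e-04  1.e+00] z dir [1.e+00 1.e-04] tilt [-6.e-04 -0.e+00 -1.e+00]
dxyz mm [ 2.4 -0.2  3.9]
rotvec [ 0.0001 -0.0006  0.0001]
```

View pics/z14.png

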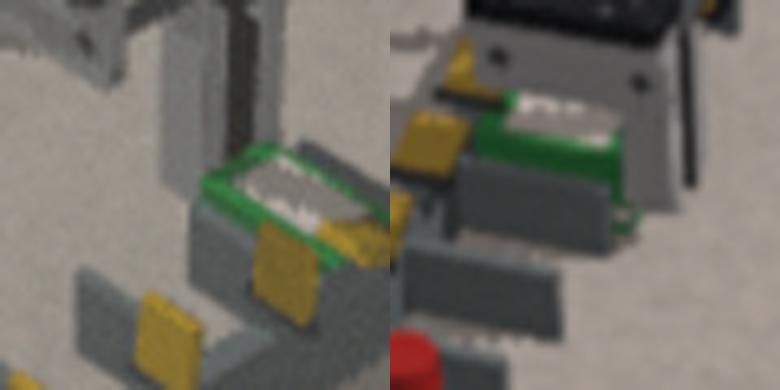

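At rack x = -11.9 mm the resistance jumped to 9 N, which is where the carton should meet the back wall. I'll press 1 mm more, then back straight out and rise.

Call:
play_rows(deltas=[[[0,0,1,0,0,0,12],[0,0,0,0,0,0,12],[0,0,-3,0,0,0,12],[0,0,-10,0,0,0,12],[0,0,-20,0,0,0,12],[-30,0,0,0,0,0,12],[-40,0,0,0,0,0,12],[-40,0,-20,0,0,0,12],[-40,0,-40,0,0,0,12],[0,0,0,0,0,0,12]]])

```text
time_s: 14.95
ee_pos: [0.4968, 0.0206, 0.1629]
eef_rot: [0.037, 1.562, -0.028]
force: [-0.3, 0.2, -1.0]
grip_width: 0.0121
```

Run:
```python
from h import *
st()
a=cam("scene","s15");b=cam("side","d15");w=cam("wrist","w15")
cv2.imwrite("pics/z15.png",np.hstack([cv2.resize(a["img"][205:305,250:350,::-1],None,fx=3.9,fy=3.9,interpolation=cv2.INTER_CUBIC),cv2.resize(b["img"][155:255,205:305,::-1],None,fx=3.9,fy=3.9,interpolation=cv2.INTER_CUBIC)]))
carton(w); carton(a); carton(b)
```

```text
t 14.95 pos [0.4968 0.0206 0.1629] rack [-0.0993  0.0244] F [-0.3  0.2 -1. ] grip 0.0121
carton rack mm [14.5 25.2] [24.9 59.6] ang 89.5
[[-15.399999618530273, 13.0], [44.20000076293945, 12.5], [44.400001525878906, 37.400001525878906], [-15.199999809265137, 37.900001525878906]]
carton rack mm [ 7.9 12.2] [20.5 40.8] ang 37.9
[[-12.699999809265137, 22.0], [12.300000190734863, -10.100000381469727], [28.5, 2.4000000953674316], [3.4000000953674316, 34.599998474121094]]
carton rack mm [-126.4 -724.4] [ 86.1 174.4] ang 8.8
[[-182.1999969482422, -644.7999877929688], [-155.60000610351562, -817.0999755859375], [-70.5, -804.0], [-97.19999694824219, -631.5999755859375]]
```

View pics/z15.png

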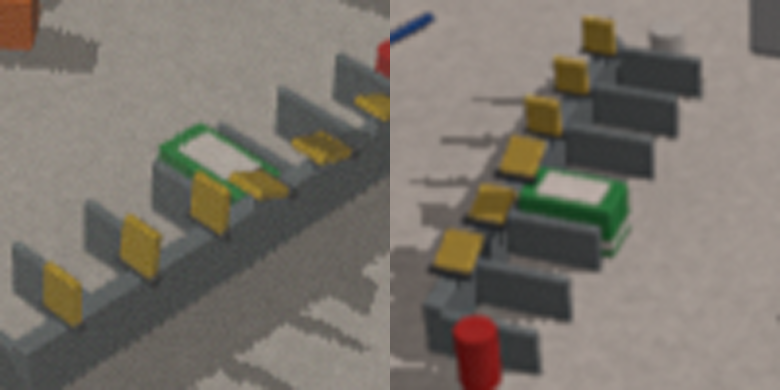

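View pics/w15.png

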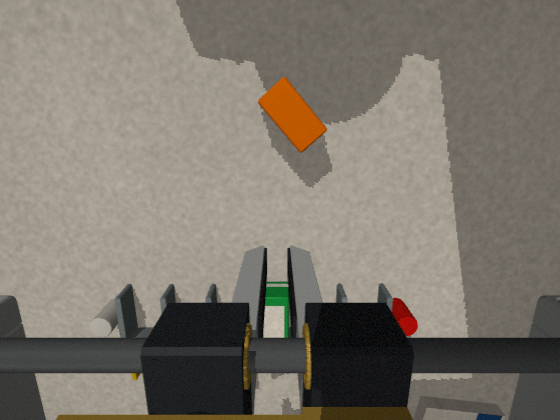

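Run:
```python
from h import *
a=cam("scene");b=cam("side")
cv2.imwrite("pics/z16.png",np.hstack([cv2.resize(a["img"][225:275,280:330,::-1],None,fx=8,fy=8,interpolation=cv2.INTER_CUBIC),cv2.resize(b["img"][190:240,220:270,::-1],None,fx=8,fy=8,interpolation=cv2.INTER_CUBIC)]))
```

```text
(no output)
```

View pics/z16.png

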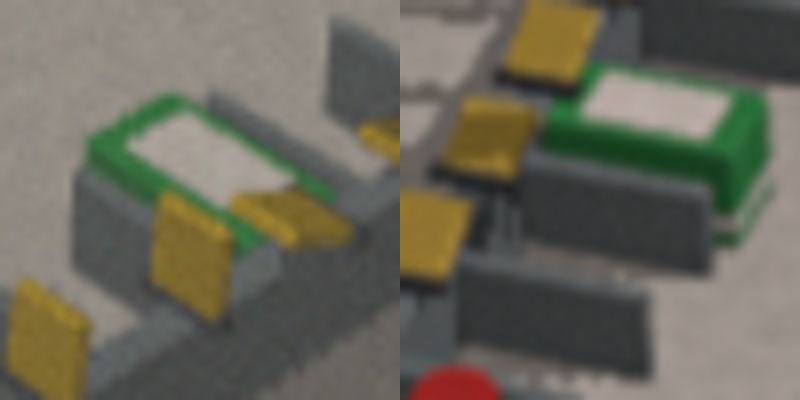

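Run:
```python
from h import *
a=cam("scene");b=cam("side")
f=lambda c,u,v,o,z=.036:toR(ray(c,(o[0]+(u-3.5)/8,o[1]+(v-3.5)/8),z)).round(4)
for u,v in [(88,143),(178,97),(245,250),(335,195)]: print("scene",f(a,u,v,(280,225)))
for u,v in [(365,92),(328,148),(148,128),(195,65)]: print("side",f(b,u,v,(220,190)))
T=lambda p,q:tri(a,(280+(p[0]-3.5)/8,225+(p[1]-3.5)/8),b,(220+(q[0]-3.5)/8,190+(q[1]-3.5)/8))
for p,q in [((88,143),(365,92)),((178,97),(328,148))]: X3=T(p,q); print("tri",X3.round(4),toR(X3).round(4))
print("wall y0 front scene",f(a,78,170,(280,225),.03)," wall y48 front side",f(b,312,185,(220,190),.03),"wall48 scene",f(a,212,97,(280,225),.03))
A=[x for x in blobs(a,(18,110,60),(34,255,255),30)];print([(x[0],x[1][2:]) for x in A])
for n,p in [("bottle",(408,192)),("stamp",(339,164)),("tub",(144,335))]: print(n)
d=cv2.absdiff(cv2.imread("pics/scene0.png"),a["img"][:,:,::-1].copy()).max(2)
for n,(x0,y0,x1,y1) in {"bottle":(385,140,435,200),"stamp":(325,143,355,170),"tub":(125,305,165,345)}.items(): print(n,d[y0:y1,x0:x1].mean().round(1))
```

```text
scene [0.0003 0.0042]
scene [0.0021 0.0348]
scene [0.057  0.0028]
scene [0.0572 0.0349]
side [-0.0011  0.0032]
side [-0.0003  0.0319]
side [0.0531 0.0384]
side [0.0518 0.0055]
tri [ 0.594  -0.0063  0.036 ] [-0.0006  0.0039]
tri [0.5972 0.0234 0.0365] [0.0007 0.0338]
wall y0 front scene [0.0011 0.    ]  wall y48 front side [0.001  0.0424] wall48 scene [0.0026 0.0471]
[([347.8, 232.1], [14, 7, 62]), ([332.0, 242.5], [15, 8, 77]), ([303.4, 256.5], [10, 16, 113]), ([316.0, 251.9], [15, 7, 71]), ([285.4, 267.6], [10, 16, 118]), ([265.5, 279.8], [10, 16, 118])]
bottle
stamp
tub
bottle 19.8
stamp 6.9
tub 5.8
```

View pics/s15.png

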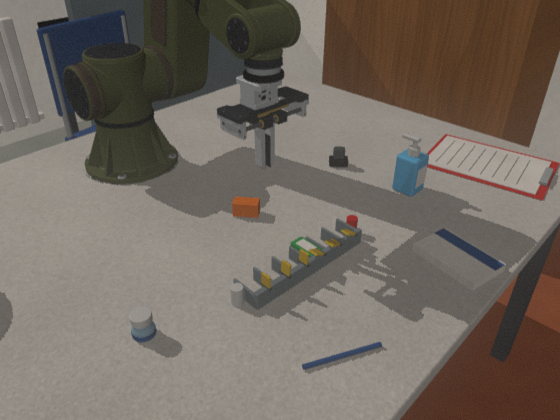

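The bottle (410,172), stamp (339,157) and tub (143,323) are at their starting pixels; the bottle only lost the arm's shadow. The carton sits in the third gap, flags 1–3 are down and 4–6 upright, and the robot is clear, so I'll hand in.

Run:
```python
from station import hand_in, ctrl
print(hand_in())
```

```text
the job is handed in; nothing more can be done
None
```

The job is handed in at about 15 s of the 64 s allowed, and by my last checks it is complete; no verdict was reported.

**What I did:**
- **Flags:** The red post is at the rack's +y end. I ran the closed fingertips from there and tipped flags a, b and c in turn, leaving d, e and f standing.
- **Carton:** I pushed the green carton sideways with two fingertips to the third gap. I then pushed it in from behind until the resistance jumped to about 9 N where the back wall should be, pressed 1 mm more and backed straight out. It was never gripped or lifted.

**Last checks:**
- **Flags and bystanders:** In the pictures the first three flags lie flat and the other three are upright. The bottle, stamp and tub are at their starting pixels in the scene view. A raw image difference over the bottle was high, which I put down to the arm's shadow having moved off it.
- **Carton depth:** Its rear edge measured between about -1 and +2 mm in rack x, where -3 mm was expected. The wall fronts read 1–3 mm too far forward in the same views, so I take that as a camera offset, and the contact force agrees with the carton being home.
- **Carton sideways:** Its centre measured y ≈ 18–20 mm, so it sits near the y = 0 side wall. That is inside the allowed 16–32 mm, and the gap itself keeps it above 19 mm.
- **Disagreement:** Before the carton went in, the wrist camera and the two fixed cameras differed by about 2–4 mm on its sideways position.

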